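# Swap the empty pump dispenser for the clothespin pail at the back of the folding counter

### The arm

A 6-joint arm with a two-finger parallel gripper is mounted at the origin on the work surface. World frame = base frame: x ahead of the robot, y to its left, z up, the work surface at z = 0. Lengths are in mm, angles in rad, forces in N, time in s.
With the tool pointing down it reaches from about 350 to 775 mm from the base axis. Payload 7.3 kg.
Tool frame: the origin (TCP) lies on the centre line of the jaws, within the pads' length; the fingertips stand 22 mm ahead of it and the grasp point (between the pads) lies 3 mm ahead of it; z points along the fingers, y is the direction in which the jaws open and shut (so a half turn about z gives the same grasp; the last joint's range is limited). The gripper opens to 92 mm and grips with 3 to 60 N. Pads are 19 mm wide; open, the fingers measure 130 mm over their backs; the gripper's body (75 mm by 190 mm) begins 47 mm behind the grasp point.
Start: joints at [1.199, 0.342, 1.524, -0, 1.275, -0.146], TCP at [117.523, 511.694, 248.741] pointing down, gripper open.
Joint ranges: [-2.53, 2.53], [-0.77, 2.02], [0.04, 2.7], [-1, 4.14], [0.28, 2.66], [-3.11, 3.11]. Speed limits (rad/s): [2.57, 2.57, 3.14, 3.14, 3.14, 3.14].

### API

Orientations are given as [roll, pitch, yaw] about the fixed x, y, z axes, in that order (R = Rz(yaw) Ry(pitch) Rx(roll)).
In Python, from plant import get_obs, capture, bot, spot_in gives the robot as it stands.
- The arm moves only by the shell command python3 -m handwheel 'ROWS' [OPENING]. ROWS is JSON, a list of rows, each a list of 2 entries, a list of its own where there are three numbers: the shift along the world's x, y, z in mm, then the turn, a rotation vector about the world's x, y, z in rad. In form: [[[x, y, z], [wx, wy, wz]], ...]. A call has 1 to 12 rows; each row shifts and turns the commanded pose from where the row before left it; what a row does not reach is not made up. A row lasts 1/8 s, in which the tool goes at most 62.5 mm and 10.7 degrees, less where a joint would pass 70% of its speed; a pose out of reach is approached as far as the arm can. A call is refused whole if a number of a shift passes 62.5 or a number of a turn 0.188, either way. A call with a gripper value outside its range is refused whole. OPENING is the closure, from 0 (fully open) to 1 (shut), set as the call begins (- or left out, the last holds). The fingers move at their own pace and stop on an object; the grip force is fixed at half the most. Time passes only in rows, so rows that do not move let the fingers close. It gives the time, the measured TCP pose, the force and the opening at its end, in the units of the state.
- get_obs(): the state, without advancing time (a new reading comes with each control period).
- capture(name): name is "scene" or "top" or "wrist"; returns a dict with "img" (420x560x3 uint8, red, green, blue), "fx", "fy", "cx", "cy" (pixels), "k1" (the pictures are not rectified: a ray, as slopes to the right and down, at radius r is drawn at 1 + k1 r^2 times it, then the intrinsics apply), "cam_to_world" (4x4, takes a point from camera to world coordinates). Camera axes: x right, y up, looking along -z (the intrinsics and any distortion apply to the point x, -y, -z); pixel columns grow to the right and rows downward; lengths in mm; the calibration is good to about 2 mm. A picture is of the moment at which its call begins. There is no depth.
- bot.close_job(): hands the job in, once; it reports no verdict.
Trained networks look in the newest picture that a camera, given by its name, has taken for a name from the list of things; names that differ only in an ending like _2 or _b are one class to them, and where a whole thing is asked for, a point or a joint stands for the part that bears it (a point fixed in the world has none). Each returns a list of dicts, best first, with "score" (0 to 1); they miss things now and then, are a little off and sometimes report something else, mostly with a low value. They report only what shows in the picture. A call takes as long as a camera call. They do not tell look-alikes from the thing itself.
- spot_in(thing, camera): "xyz" ([x, y, z] in mm, in the coordinates of the camera as it stood for that picture, good to about 4 mm: the middle of the surface that is visible of it).
The state is a dict: "time": time; "joint_positions": joint angles; "dq": joint speeds; "tau": joint torques, N m; "tool_pos": TCP position; "tcp_rot": TCP orientation; "contact_force": force on the tool from outside, world axes, zero at the start; "moment": the same for the moment, N m; "grip_width": finger opening in mm.
Only numpy, scipy, OpenCV 4.12 (cv2) and the standard library are available. Lean on these libraries where they do the work, as an engineer would, in place of code of your own. Each camera call takes 0.05 s, during which the arm holds its last target. There are 200 camera calls.

### The job

The steel pump dispenser is empty: lift it out of the row along the backsplash and stand it upright on a free patch of the open counter in front of the row, ready for refilling. Then slide the pail of clothespins along the counter, without lifting or tipping it, round the clutter and into the place where the dispenser stood (the only gap wide enough), until it rests against the backsplash. No other thing on the counter may be touched or shifted, neither by the robot nor by the pail or the dispenser, and those two must not touch each other.

Things in the scene. Friction and masses are not known exactly. Their poses are not given: they have to be found in the camera images.
- backsplash: Grey concrete upstand, 105 mm high, fixed, placed a little differently each time. Origin on the counter in its front face, mid-row; x points into it, away from the robot, y left along it. Five places at about y = -280, -140, 0, 140, 280 mm, about 50 mm before its face, hold four bystanders and the dispenser in any order. The dispenser's place, emptied, is a gap 145 to 175 mm wide.
- dispenser_mid (a point): Stainless pump dispenser, loose, about 0.26 kg, 174 mm tall; the point is on its axis 87 mm above its underside, z up. Body 66 mm across, 110 mm high; dark collar to grip, 32 mm across, 118 to 150 mm above the underside; then a thin stem and a head 24 mm across at 162 to 174 mm with a thin spout reaching 50 mm from the axis towards its own -x, at 155 to 171 mm.
- pail_mid (a point): Small straight-sided galvanized pail of clothespins (fast in it), loose, about 0.55 kg, bail folded on the rim; the point is on its axis, 42.5 mm above its underside. To push it is a cylinder 100 mm across, 85 mm high (rim and ears look up to 107 mm across); pins reach 97 mm. Slides easily (friction about 0.35) and turns freely. Starts on the open counter in front of the row.
- carton: Blue and white carton, loose: 80 mm (its x) by 116 mm (its y) by 90 mm high, origin at the centre of its underside. Bystander in the back row.
- tub: White plastic tub with orange lid, loose: 84 mm (its x) by 114 mm (its y) by 101 mm high, origin at the centre of its underside. Bystander in the back row.
- sewing_box: Wooden sewing box with dark lid, loose: 88 mm (its x) by 114 mm (its y) by 73 mm high, origin at the centre of its underside. Bystander in the back row.
- soap_tray: White enamel tray with three bars of soap, loose: 84 mm (its x) by 117 mm (its y) by 62 mm high, origin at the centre of its underside. Bystander in the back row.
- stain_stick: Yellow plastic stain stick with white cap, lying on its narrow side on the open counter, loose: 26 mm (its x) by 109 mm (its y) by 38 mm high, origin at the centre of its underside. Bystander.
- polish_tin: Round shoe-polish tin with dark red lid on the open counter, loose: 70 mm across (its small opener at its -x reaches 39 mm from the axis), 28 mm high, origin at the centre of its underside. Bystander.
- shoe_horn: Wooden shoe horn lying on the open counter towards one side, loose: 210 mm along its y (from -108 to +102 mm), at most 40 mm wide (its x), 14 mm high, origin at the underside near the middle. Bystander.
- brush: Wooden clothes brush lying bristles down on the open counter towards the other side, loose: 150 mm (its x) by 50 mm (its y) by 38 mm high, origin at the centre of its underside. Bystander.
- chest: Wooden chest of four small drawers, fixed, at the left (+y) end of the row: 126 mm (its x; brass knobs at -x reach 79 mm from the origin) by 226 mm (its y) by 158 mm high, origin at the centre of its underside. Must not be touched.
- crate: Wooden crate with three bottles, fixed, at the right (-y) end of the row: 120 mm (its x) by 220 mm (its y) by 85 mm high, bottles to 170 mm, origin at the centre of its underside. Must not be touched.
Things that resemble listed ones, but are neither listed nor needed, are in the scene too. What is shaped like the part that bears pail_mid but pink or purple is not meant.

How it is judged:
By the outcome, as a careful person would: the job done as asked, in the order asked, and still so for the second after the job is handed in, with the robot touching nothing.
It also fails if it takes over 72 s, if anything falls off the work surface, if the arm or the gripper's body presses on something with over 40 N, if the wrist force passes 120 N, or if a joint passes its speed limit or range.

## Working session

There is one attempt and no reset: what is moved stays moved. The work goes in short steps, Python scripts to look and compute and a shell command to move; the robot and the scene stay as the last step left them, time stands still between calls to the robot, and variables do not carry over. Pictures are saved under pics/ and viewed, about 8 in all and at most 12, crops included, and the job is handed in when it is done.

```bash
ls; mkdir -p pics; cat > h.py <<'E'
import numpy as np, cv2
from plant import get_obs, capture, bot, spot_in
def world(c,p): 
    T=np.array(c["cam_to_world"]); return T[:3,:3]@np.array(p)+T[:3,3]
def K(c): return np.array([[c["fx"],0,c["cx"]],[0,c["fy"],c["cy"]],[0,0,1.]]), np.array([c["k1"],0,0,0.])
def pix2plane(c,uv,z):
    k,d=K(c); uv=np.array(uv,float).reshape(-1,1,2)
    s=cv2.undistortPoints(uv,k,d).reshape(-1,2)
    T=np.array(c["cam_to_world"]); r=np.c_[s[:,0],-s[:,1],-np.ones(len(s))]@T[:3,:3].T
    o=T[:3,3]; t=(z-o[2])/r[:,2]; return o+t[:,None]*r
def proj(c,P):
    T=np.array(c["cam_to_world"]); q=(np.array(P,float).reshape(-1,3)-T[:3,3])@T[:3,:3]
    s=np.c_[q[:,0]/-q[:,2],-q[:,1]/-q[:,2]]; r2=(s**2).sum(1,keepdims=True)
    s=s*(1+c["k1"]*r2); return s*[c["fx"],c["fy"]]+[c["cx"],c["cy"]]
def save(c,n,crop=None,f=1):
    im=c["img"][...,::-1]
    if crop: x0,y0,x1,y1=crop; im=im[y0:y1,x0:x1]
    cv2.imwrite(f"pics/{n}.png",cv2.resize(im,None,fx=f,fy=f,interpolation=cv2.INTER_CUBIC))
E
python3 - <<'E'
from h import *
import pickle
cs={n:capture(n) for n in("scene","top")}
pickle.dump(cs,open("c0.pkl","wb"))
for n in cs:
    c=cs[n]; print(n,c["fx"],c["cx"],c["k1"],np.round(c["cam_to_world"],2).tolist())
    save(c,n+"0",None,1.4)
    for t in "backsplash dispenser_mid pail_mid carton tub sewing_box soap_tray stain_stick polish_tin shoe_horn brush chest crate".split():
        print(n,t,[(np.round(world(c,d["xyz"])).tolist(),np.round(proj(c,world(c,d["xyz"]))[0]).tolist(),round(d["score"],2)) for d in spot_in(t,n)])
E
```

```text
pics
scene 462.1228216495173 267.36828320640967 -0.06665518184316034 [[0.38, -0.74, 0.56, 1362.64], [0.93, 0.3, -0.23, -323.23], [-0.0, 0.61, 0.79, 1288.13], [0.0, 0.0, 0.0, 1.0]]
scene backsplash [([740.0, -126.0, 108.0], [251.0, 279.0], 0.91), ([431.0, -18.0, 34.0], [249.0, 206.0], 0.56)]
scene dispenser_mid [([652.0, 131.0, 116.0], [318.0, 227.0], 0.6)]
scene pail_mid [([280.0, 252.0, 66.0], [303.0, 149.0], 0.86), ([349.0, 75.0, 71.0], [265.0, 175.0], 0.8)]
scene carton [([645.0, -280.0, 90.0], [191.0, 273.0], 0.69), ([741.0, -122.0, 109.0], [252.0, 279.0], 0.64)]
scene tub [([644.0, -139.0, 97.0], [236.0, 256.0], 0.96)]
scene sewing_box [([638.0, -4.0, 75.0], [276.0, 245.0], 0.94)]
scene soap_tray [([631.0, 270.0, 59.0], [352.0, 219.0], 0.94), ([646.0, -143.0, 96.0], [235.0, 257.0], 0.39)]
scene stain_stick [([431.0, -19.0, 34.0], [249.0, 206.0], 0.55)]
scene polish_tin [([431.0, -263.0, 29.0], [181.0, 229.0], 0.94)]
scene shoe_horn [([453.0, -390.0, 12.0], [146.0, 249.0], 0.87), ([642.0, -470.0, 108.0], [127.0, 291.0], 0.21)]
scene brush [([446.0, 395.0, 39.0], [357.0, 174.0], 0
[... 661 characters left out ...]
5.0, 150.0], 0.72)]
top tub [([632.0, -139.0, 100.0], [320.0, 150.0], 0.72)]
top sewing_box [([636.0, -4.0, 71.0], [274.0, 152.0], 0.79)]
top soap_tray [([638.0, 281.0, 58.0], [180.0, 154.0], 0.82)]
top stain_stick [([421.0, -17.0, 37.0], [279.0, 224.0], 0.81), ([631.0, -140.0, 97.0], [320.0, 151.0], 0.66)]
top polish_tin [([418.0, -262.0, 29.0], [360.0, 224.0], 0.93)]
top shoe_horn [([460.0, -400.0, 13.0], [402.0, 209.0], 0.76), ([631.0, -274.0, 85.0], [365.0, 151.0], 0.27)]
top brush [([435.0, 388.0, 35.0], [147.0, 222.0], 0.87), ([418.0, -266.0, 30.0], [361.0, 224.0], 0.39)]
top chest [([618.0, 453.0, 158.0], [111.0, 155.0], 0.79)]
top crate [([612.0, -461.0, 87.0], [427.0, 157.0], 0.68)]
```

View pics/scene0.png

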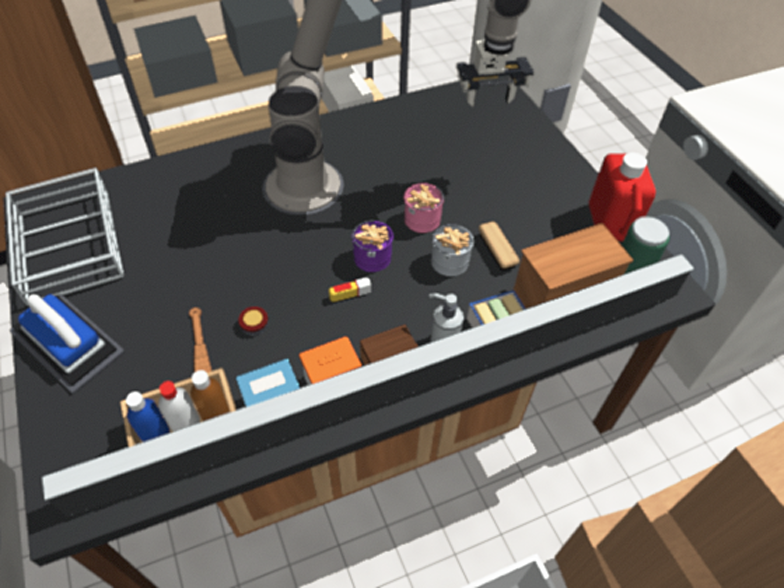

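View pics/top0.png

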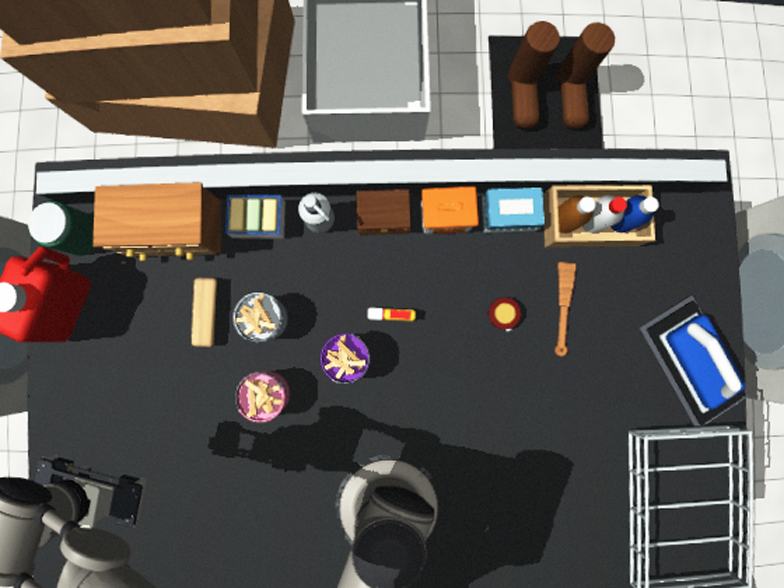

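The scene view shows four key things:
- the steel dispenser at about (447,315)
- the galvanized pail at (452,250)
- a purple pail at (373,245)
- a pink pail at (423,207)

In the top view the dispenser is at (316,211), the galvanized pail at (258,316), purple at (345,358) and pink at (262,397). The galvanized one fits the description because the pink and purple pails are excluded. I'll confirm this in one enlarged crop.

```bash
python3 - <<'E'
from h import *
import pickle
cs=pickle.load(open("c0.pkl","rb")); c=cs["top"]; s=cs["scene"]
a=cv2.resize(c["img"][125:285,150:270],None,fx=3.6,fy=3.6,interpolation=2)
b=cv2.resize(s["img"][120:260,240:380],None,fx=2.8,fy=4.114,interpolation=2)
b=cv2.resize(s["img"][130:250,255:345],None,fx=4,fy=4,interpolation=2)
h=580;im=np.zeros((h,800,3),np.uint8); im[:576,:432]=a; im[:480,436:796]=b
cv2.imwrite("pics/crop1.png",im[...,::-1])
w=capture("wrist"); o=get_obs(); print(o["tool_pos"],o["tcp_rot"],o["time"]); print(w["fx"],np.round(w["cam_to_world"],3).tolist())
E
```

```text
[117.500103   511.70415863 248.75942548] [3.14145113e+00 1.72320847e-06 2.91586533e+00] 1.45
336.23559902519025 [[0.224, -0.93, -0.292, 37.21], [0.975, 0.213, 0.068, 528.716], [-0.0, -0.3, 0.954, 383.647], [0.0, 0.0, 0.0, 1.0]]
```

View pics/crop1.png

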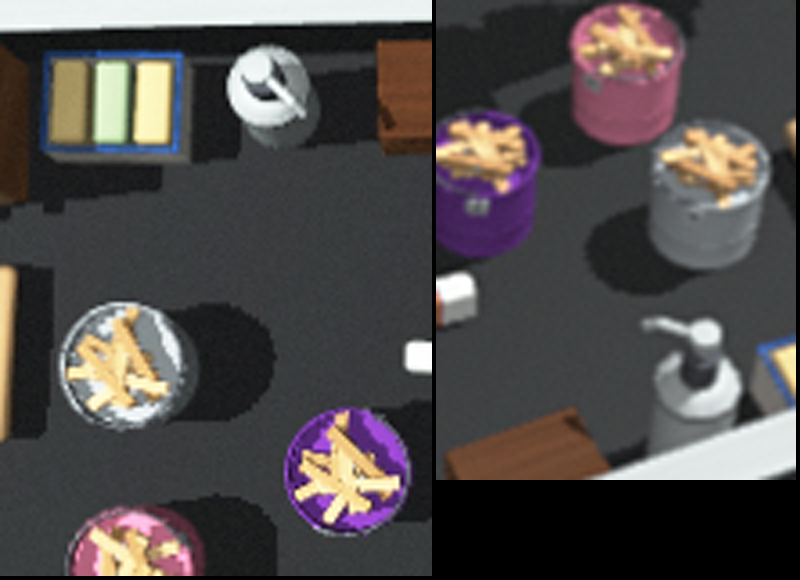

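The crop shows the galvanized pail at crop (122,366), clearly bare metal beside the purple one at (348,472) and the pink one at (135,545). The dispenser head is at (258,67), with the spout tip at (303,115).

```bash
python3 - <<'E'
from h import *
import pickle
cs=pickle.load(open("c0.pkl","rb")); c=cs["top"]; s=cs["scene"]
def tri(p,q):
    A=pix2plane(c,p,0)[0];B=pix2plane(s,q,0)[0];a=np.array(c["cam_to_world"])[:3,3]-A;b=np.array(s["cam_to_world"])[:3,3]-B
    t=np.linalg.lstsq(np.c_[a,-b],B-A,rcond=None)[0]; P,Q=A+t[0]*a,B+t[1]*b; return np.round((P+Q)/2,1),np.round(np.linalg.norm(P-Q),1)
print("head",tri((221.7,143.6),(322.5,213.75)),"spout",tri((234.2,156.9),(308,210.5)))
print("head@174",pix2plane(c,(221.7,143.6),174),pix2plane(s,(322.5,212.5),174)," tip",pix2plane(c,(234.2,156.9),163))
# pail: rim ellipse extents in top crop x 60..184, y 302..430
print("pail",pix2plane(c,(150+122/3.6,125+366/3.6),85), tri((183.9,226.7),(255+(710-436)/4,130+158/4)))
L=cs["top"]["img"].astype(int).sum(2)
# backsplash front top edge: bottom of bright strip, per column
pts=[]
for u in range(40,500,20):
    col=L[110:160,u]; b=np.where(col>500)[0]; 
    if len(b): pts.append((u+.5,110+b.max()+1))
P=pix2plane(c,pts,105); k=np.polyfit(P[:,1],P[:,0],1); r=P[:,0]-np.polyval(k,P[:,1]); g=abs(r)<5; k=np.polyfit(P[g,1],P[g,0],1)
print("face x = %.4f*y + %.1f"%tuple(k), np.round(r[g],1), "at y138:",np.polyval(k,138))
E
```

```text
head (array([642. , 142.3, 166.7]), np.float64(6.2)) spout (array([606.5, 110. , 155.8]), np.float64(8.1))
head@174 [[639.16304183 138.38834826 174.        ]] [[642.94870467 144.42348559 174.        ]]  tip [[603.66971537 105.41561929 163.        ]]
pail [[416.86013849 261.67207974  85.        ]] (array([417.7, 264.3,  87.5]), np.float64(6.7))Traceback (most recent call last):
  File "<stdin>", line 17, in <module>
    raise TypeError("expected non-empty vector for x")
TypeError: expected non-empty vector for x
```

```bash
python3 -m handwheel '[[[20,-14,1],[0,0,0.08]],[[40,-28,1],[0,0,0.08]],[[40,-28,1],[0,0,0.08]],[[40,-28,1],[0,0,0.08]],[[40,-28,1],[0,0,0.08]],[[40,-28,1],[0,0,0.08]],[[40,-28,1],[0,0,0.08]],[[40,-28,1],[0,0,0.08]],[[40,-28,1],[0,0,0.08]],[[40,-28,1],[0,0,0.08]],[[40,-28,1],[0,0,0.08]],[[20,-14,0],[0,0,0.08]]]' 0
python3 - <<'E'
from h import *
import pickle
o=get_obs(); print(np.round(o["tool_pos"],1),np.round(o["tcp_rot"],3),o["time"],np.round(o["joint_positions"],2))
c=pickle.load(open("c0.pkl","rb"))["top"];L=c["img"].astype(int).sum(2)
pts=[]
for u in range(40,500,20):
    b=L[105:150,u]>450; i=np.argmax(b); j=i+np.argmax(~b[i:]); pts.append((u+.5,105+j-.0))
P=pix2plane(c,pts,105); k=np.polyfit(P[:,1],P[:,0],1); r=P[:,0]-np.polyval(k,P[:,1])
print(np.array(pts)[:,1]); print("face", k, np.round(r,1), "at y138:",np.polyval(k,138))
w=capture("wrist"); pickle.dump(w,open("w1.pkl","wb")); save(w,"w1",None,1.4)
for t in ("dispenser_mid","sewing_box","soap_tray"):print(t,[(np.round(world(w,d["xyz"])),round(d["score"],2)) for d in spot_in(t,"wrist")])
E
```

```text
time: 2.95
tool_pos: [559.3, 201.8, 259.5]
tcp_rot: [-3.141, 0.0, -2.407]
contact_force: [-0.1, 0.4, 1.2]
grip_width: 91.9
[559.3 201.8 259.5] [-3.141  0.    -2.407] 2.95 [ 0.22  0.46  1.3  -0.    1.37 -2.09]
[115. 114. 113. 112. 112. 111. 110. 110. 109. 108. 108. 107. 107. 107.
 107. 106. 130. 129. 129. 129. 106. 107. 106.]
face [2.89532285e-02 7.48114532e+02] [ -7.1  -5.2  -3.2  -1.   -1.6   1.    3.7   3.6   6.6   9.9  10.2  13.7
  14.4  15.2  16.1  20.3 -51.1 -46.8 -45.4 -43.8  28.8  28.1  33.8] at y138: 752.1100776808016
dispenser_mid [(array([622., 138., 116.]), 0.81)]
sewing_box [(array([634.,   4.,  69.]), 0.74), (array([430., 384.,  36.]), 0.29)]
soap_tray [(array([625., 263.,  62.]), 0.8)]
```

View pics/w1.png

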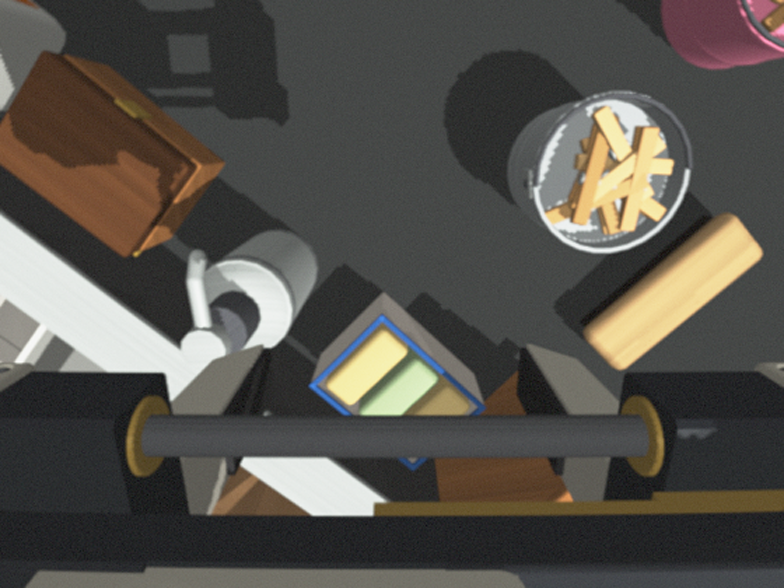

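The wrist view shows the dispenser head at (207,345), its spout tip at (197,258) and the shoulder at (243,303). The pail rim is centred at (613,172). The backsplash's top front edge runs from (0,212) through (160,335) to (385,500).

```bash
python3 - <<'E'
from h import *
import pickle
c=pickle.load(open("c0.pkl","rb"))["top"];w=pickle.load(open("w1.pkl","rb"))
def tri(ca,p,cb,q):
    A=pix2plane(ca,p,0)[0];B=pix2plane(cb,q,0)[0];a=np.array(ca["cam_to_world"])[:3,3]-A;b=np.array(cb["cam_to_world"])[:3,3]-B
    t=np.linalg.lstsq(np.c_[a,-b],B-A,rcond=None)[0]; P,Q=A+t[0]*a,B+t[1]*b; return np.round((P+Q)/2,1),np.round(np.linalg.norm(P-Q),1)
W=lambda x,y:(x/1.4,y/1.4)
print("cam",np.round(np.array(w["cam_to_world"])[:3,3]))
print("head",pix2plane(w,W(207,345),174),tri(w,W(207,345),c,(221.7,143.6)))
print("tip",pix2plane(w,W(197,258),165), "shoulder",pix2plane(w,W(243,303),110))
print("pail",pix2plane(w,[W(613,172),W(534,172),W(691,172),W(613,92),W(613,252)],85),tri(w,W(613,172),c,(183.9,226.7)))
print("edge",pix2plane(w,[W(0,212),W(160,335),W(385,500)],105))
L=c["img"].astype(int).sum(2); pts=[]
for u in range(60,440,20):
    b=L[100:145,u]; d=np.diff(b); j=100+np.argmin(d)+1; pts.append((u,j-.5))
P=pix2plane(c,pts,105); print(np.round(P[:,:2]).astype(int).tolist())
print("soap corner", pix2plane(w,[W(312,386),W(382,318),W(480,405)],60), "sewing", pix2plane(w,[W(222,160),W(133,255),W(55,52)],73))
E
```

```text
cam [498. 146. 394.]
head [[636.01253806 141.14418205 174.        ]] (array([641.7, 140.3, 164.4]), np.float64(1.4))
tip [[605.8767687 109.4925908 165.       ]] shoulder [[636.29663922 139.91439724 110.        ]]
pail [[417.20155827 262.22350825  85.        ]
 [451.6808168  224.48841102  85.        ]
 [382.64179194 299.86418408  85.        ]
 [385.80885924 225.37840736  85.        ]
 [451.47751258 302.83520995  85.        ]] (array([416.9, 262.1,  84.6]), np.float64(0.7))
edge [[693.46261331 -10.24418905 105.        ]
 [694.65394457 111.84036935 105.        ]
 [693.91330167 313.25487954 105.        ]]
[[692, 637], [760, 577], [764, 514], [761, 452], [762, 391], [763, 330], [691, 270], [693, 211], [691, 152], [763, 93], [692, 35], [763, -24], [762, -83], [692, -140], [692, -198], [691, -257], [694, -317], [690, -376], [693, -437]]
soap corner [[680.10168219 221.67738336  60.        ]
 [599.29421157 224.54235553  60.        ]
 [602.3620415  333.34063813  60.        ]] sewing [[583.01598088  68.57081503  73.        ]
 [677.96529474  59.60200737  73.        ]
 [600.21158601 -50.31793907  73.        ]]
```

```bash
python3 -m handwheel '[[[15,-12,0],[0,0,0]],[[25,-19,0],[0,0,0]],[[25,-19,0],[0,0,0]],[[14,-11,0],[0,0,0]],[[0,0,-15],[0,0,0]],[[0,0,-20],[0,0,0]],[[0,0,-18],[0,0,0]],[[0,0,0],[0,0,0]],[[0,0,0],[0,0,0]]]' 0
python3 - <<'E'
from h import *
import pickle
w=capture("wrist"); pickle.dump(w,open("w2.pkl","wb")); save(w,"w2",None,1.4); print(get_obs()["tool_pos"])
print(proj(w,[[638,140.5,174],[638,140.5,110]])*1.4)
E
```

```text
time: 4.28
tool_pos: [636.4, 143.2, 207.2]
tcp_rot: [-3.141, 0.001, -2.407]
contact_force: [0.4, 0.4, -0.2]
grip_width: 91.6
[636.62062236 143.12475483 207.58572861]
[[387.48872507 360.89809568]
 [389.30698469 306.45343072]]
```

View pics/w2.png

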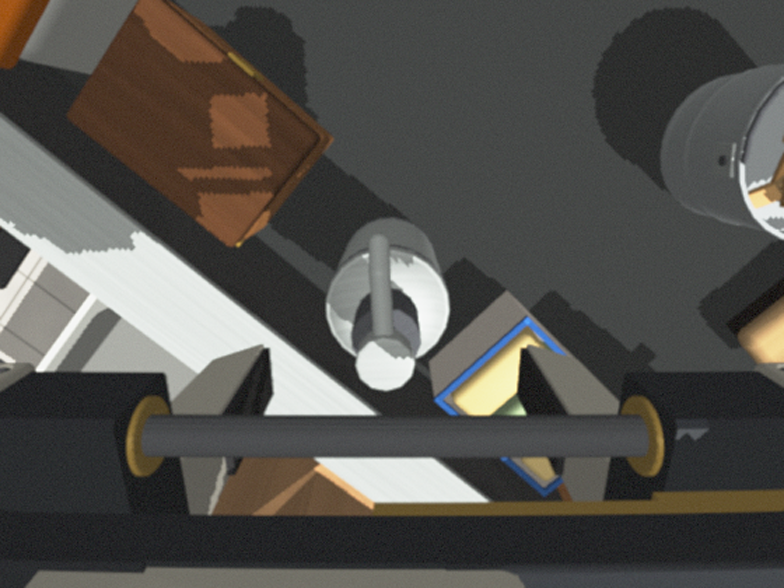

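The wrist view shows the head at (385,362), centred between the fingers at (265,..) and (525,..). That agrees with the predicted (387,361), so I'm descending.

```bash
python3 -m handwheel '[[[1,-2,-10],[0,0,0]],[[0,0,-16],[0,0,0]],[[0,0,-16],[0,0,0]],[[0,0,-14],[0,0,0]],[[0,0,-8],[0,0,0]],[[0,0,-2],[0,0,0]],[[0,0,0],[0,0,0]]]' 0 && python3 -m handwheel '[[[0,0,0],[0,0,0]],[[0,0,0],[0,0,0]],[[0,0,0],[0,0,0]],[[0,0,0],[0,0,0]],[[0,0,0],[0,0,0]],[[0,0,0],[0,0,0]],[[0,0,0],[0,0,0]],[[0,0,0],[0,0,0]]]' 1
```

```text
time: 5.2
tool_pos: [637.8, 140.7, 141.0]
tcp_rot: [-3.141, 0.0, -2.407]
contact_force: [-0.3, 0.5, -0.3]
grip_width: 91.8
time: 6.2
tool_pos: [637.6, 140.6, 140.7]
tcp_rot: [-3.142, -0.0, -2.407]
contact_force: [0.3, -0.3, -0.1]
grip_width: 31.8
```

```bash
python3 -m handwheel '[[[0,0,4],[0,0,0]],[[0,0,10],[0,0,0]],[[0,0,18],[0,0,0]],[[0,0,24],[0,0,0]],[[0,0,24],[0,0,0]],[[0,0,24],[0,0,0]],[[0,0,16],[0,0,0]],[[-5,0,8],[0,0,0]],[[-15,0,0],[0,0,0]],[[-25,-5,0],[0,0,0]],[[-25,-15,0],[0,0,0]],[[-20,-25,0],[0,0,0]]]' && python3 -m handwheel '[[[-15,-30,0],[0,0,0]],[[-12,-30,0],[0,0,0]],[[-8,-30,0],[0,0,0]],[[-4,-30,0],[0,0,0]],[[-2,-30,0],[0,0,0]],[[-1,-28,0],[0,0,0]],[[0,-22,0],[0,0,0]],[[0,-14,0],[0,0,0]],[[0,-8,0],[0,0,0]],[[0,-3,0],[0,0,0]],[[0,0,0],[0,0,0]],[[0,0,0],[0,0,0]]]'
```

```text
time: 7.7
tool_pos: [545.8, 95.9, 268.2]
tcp_rot: [3.14, -0.001, -2.406]
contact_force: [0.1, 0.2, -2.6]
grip_width: 31.3
time: 9.2
tool_pos: [505.5, -128.8, 268.8]
tcp_rot: [3.141, 0.0, -2.407]
contact_force: [0.1, 0.5, -3.0]
grip_width: 31.4
```

```bash
python3 -m handwheel '[[[0,0,-8],[0,0,0]],[[0,0,-20],[0,0,0]],[[0,0,-25],[0,0,0]],[[0,0,-25],[0,0,0]],[[0,0,-22],[0,0,0]],[[0,0,-12],[0,0,0]],[[0,0,-6],[0,0,0]],[[0,0,-4],[0,0,0]],[[0,0,-2],[0,0,0]],[[0,0,0],[0,0,0]],[[0,0,0],[0,0,0]]]'
```

```text
time: 10.58
tool_pos: [505.7, -129.4, 145.1]
tcp_rot: [-3.141, 0.0, -2.407]
contact_force: [-0.1, 0.2, -2.4]
grip_width: 31.2
```

```bash
python3 -m handwheel '[[[0,0,-2],[0,0,0]],[[0,0,-1],[0,0,0]],[[0,0,0],[0,0,0]]]'
```

```text
time: 10.95
tool_pos: [505.5, -129.3, 141.6]
tcp_rot: [3.141, -0.0, -2.407]
contact_force: [0.1, -0.9, -2.9]
grip_width: 31.7
```

```bash
python3 -m handwheel '[[[0,0,-0.5],[0,0,0]],[[0,0,-0.5],[0,0,0]],[[0,0,0],[0,0,0]]]'
```

```text
time: 11.32
tool_pos: [505.5, -129.3, 140.7]
tcp_rot: [3.141, 0.0, -2.407]
contact_force: [-0.1, 0.2, -4.8]
grip_width: 31.2
```

```bash
python3 -m handwheel '[[[0,0,-0.5],[0,0,0]],[[0,0,0],[0,0,0]]]'
```

```text
time: 11.58
tool_pos: [505.7, -129.4, 140.6]
tcp_rot: [-3.141, 0.0, -2.407]
contact_force: [-0.3, 0.3, 0.1]
grip_width: 31.5
```

```bash
python3 -m handwheel '[[[0,0,0],[0,0,0]],[[0,0,0],[0,0,0]],[[0,0,0],[0,0,0]],[[0,0,0],[0,0,0]],[[0,0,0],[0,0,0]],[[0,0,0],[0,0,0]]]' 0 && python3 -m handwheel '[[[0,0,5],[0,0,0]],[[0,0,10],[0,0,0]],[[0,0,20],[0,0,0]],[[0,0,25],[0,0,0]],[[0,0,25],[0,0,0]],[[0,0,12],[0,0,0]],[[0,0,4],[0,0,0]],[[0,0,0],[0,0,0]]]'
python3 - <<'E'
from h import *
w=capture("wrist"); save(w,"w3",None,1.4)
E
```

```text
time: 12.32
tool_pos: [505.5, -129.3, 140.2]
tcp_rot: [3.141, -0.0, -2.407]
contact_force: [-0.1, 0.6, -0.4]
grip_width: 86.7
time: 13.32
tool_pos: [505.3, -129.2, 240.8]
tcp_rot: [3.141, -0.0, -2.407]
contact_force: [0.3, -0.0, 0.3]
grip_width: 91.9
```

View pics/w3.png

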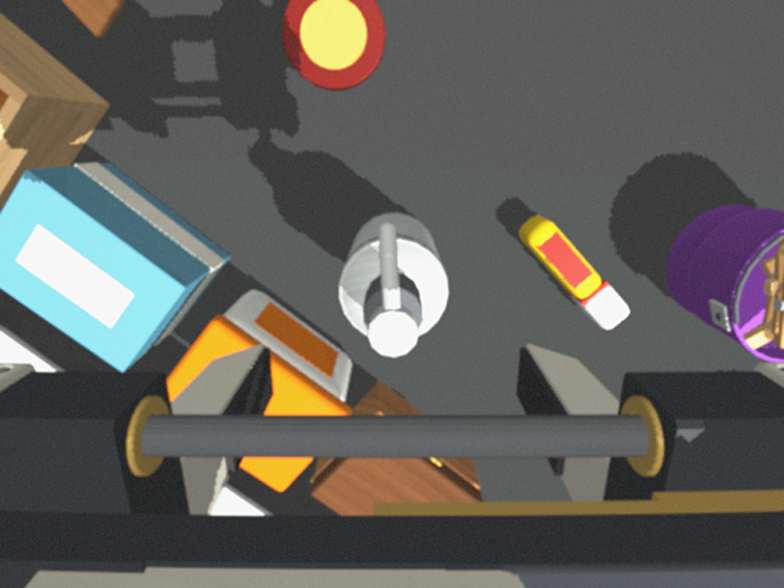

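The dispenser stands upright at (393,330), clear of the tin, stick, tub and carton. Next is the pail.

```bash
python3 -m handwheel '[[[-4,15,0],[0,0,-0.12]],[[-8,30,0],[0,0,-0.12]],[[-10,35,0],[0,0,-0.12]],[[-10,36,0],[0,0,-0.12]],[[-10,36,0],[0,0,-0.12]],[[-10,36,0],[0,0,-0.12]],[[-10,36,0],[0,0,-0.12]],[[-10,36,0],[0,0,-0.12]],[[-10,36,0],[0,0,-0.12]],[[-10,36,0],[0,0,-0.12]],[[-10,36,0],[0,0,-0.12]],[[-10,30,0],[0,0,-0.12]]]' 0.35 && python3 -m handwheel '[[[-8,25,0],[0,0,-0.12]],[[-4,15,0],[0,0,-0.12]],[[-2,6,-5],[0,0,0]],[[0,0,-15],[0,0,0]],[[0,0,-15],[0,0,0]],[[0,0,-5],[0,0,0]],[[0,0,0],[0,0,0]],[[0,0,0],[0,0,0]]]'
python3 - <<'E'
from h import *
w=capture("wrist"); save(w,"w4",None,1.4); o=get_obs(); print(o["tool_pos"],o["tcp_rot"],o["joint_positions"])
print([(np.round(world(w,d["xyz"])),round(d["score"],2)) for d in spot_in("pail_mid","wrist")])
print(proj(w,[[417,262,85],[417,262,0]])*1.4)
E
```

```text
time: 14.88
tool_pos: [392.7, 269.8, 240.4]
tcp_rot: [-3.14, -0.001, 2.432]
contact_force: [0.8, -0.6, 0.0]
grip_width: 60.0
time: 15.88
tool_pos: [379.8, 314.7, 201.7]
tcp_rot: [3.141, 0.0, 2.196]
contact_force: [-0.6, 0.7, 0.5]
grip_width: 59.8
[379.83782172 314.73278544 201.73321968] [3.14052113e+00 1.35969099e-04 2.19607509e+00] [ 5.36456627e-01  3.29116954e-01  1.68279111e+00 -4.46803059e-05
  1.12860523e+00 -8.88031077e-02]
[(array([406., 280.,  74.]), 0.81), (array([254., 273.,  78.]), 0.65)]
[[395.58144254 394.0702922 ]
 [395.274407   337.92463732]]
```

View pics/w4.png

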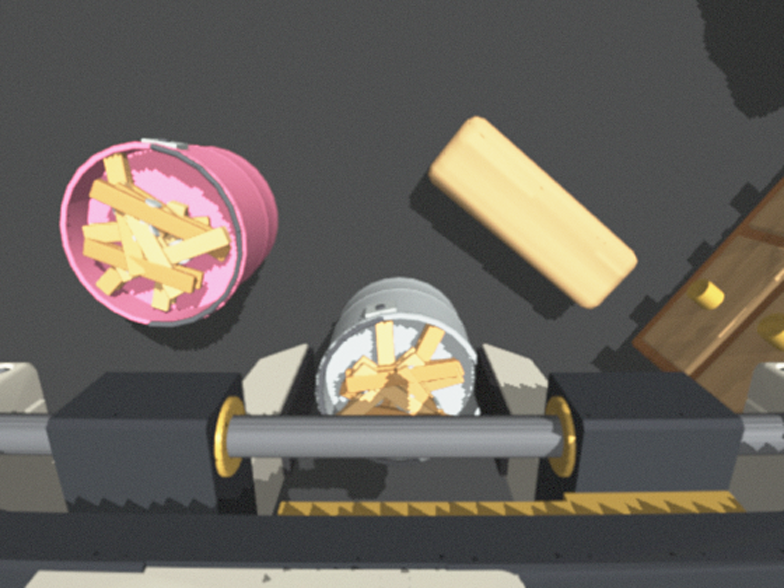

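The picture shows the galvanized pail's rim centred at about (396,394) as predicted, with the fingers on either side. The brush at (535,215) and the pink pail at (165,230) are both clear. I'll descend behind it.

```bash
python3 -m handwheel '[[[0,0,-10],[0,0,0]],[[0,0,-20],[0,0,0]],[[0,0,-25],[0,0,0]],[[0,0,-25],[0,0,0]],[[0,0,-25],[0,0,0]],[[0,0,-17],[0,0,0]],[[0,0,-8],[0,0,0]],[[0,0,-3],[0,0,0]],[[0,0,0],[0,0,0]]]' && python3 -m handwheel '[[[1.5,-2,0],[0,0,0]],[[1.5,-2,0],[0,0,0]],[[1.5,-2,0],[0,0,0]],[[1.5,-2,0],[0,0,0]],[[1.5,-2,0],[0,0,0]],[[2,-3,0],[0,0,0]],[[2,-3,0],[0,0,0]],[[2,-3,0],[0,0,0]],[[2,-3,0],[0,0,0]],[[2,-3,0],[0,0,0]]]'
```

```text
time: 17.1
tool_pos: [379.7, 314.8, 68.5]
tcp_rot: [3.141, 0.0, 2.196]
contact_force: [-0.4, -0.1, 0.3]
grip_width: 59.4
time: 18.35
tool_pos: [396.9, 289.5, 68.2]
tcp_rot: [-3.141, -0.0, 2.196]
contact_force: [-1.6, 2.3, 1.1]
grip_width: 59.7
```

```bash
python3 -m handwheel '[[[3,-4.2,0],[0,0,0]],[[3,-4.2,0],[0,0,0]],[[3,-4.2,0],[0,0,0]],[[3,-4.2,0],[0,0,0]],[[3,-4.2,0],[0,0,0]],[[3,-4.2,0],[0,0,0]],[[3,-4.2,0],[0,0,0]],[[3,-4.2,0],[0,0,0]],[[3,-4.2,0],[0,0,0]],[[3,-4.2,0],[0,0,0]],[[3,-4.2,0],[0,0,0]],[[3,-4.2,0],[0,0,0]]]' && python3 -m handwheel '[[[3,-4.2,0],[0,0,0]],[[3,-4.2,0],[0,0,0]],[[3,-4.2,0],[0,0,0]],[[3,-4.2,0],[0,0,0]],[[3,-4.2,0],[0,0,0]],[[3,-4.2,0],[0,0,0]],[[3,-4.2,0],[0,0,0]],[[3,-4.2,0],[0,0,0]],[[3,-4.2,0],[0,0,0]],[[2,-3,0],[0,0,0]],[[1,-2,0],[0,0,0]],[[0,0,0],[0,0,0]]]'
python3 - <<'E'
from h import *
o=get_obs(); print(np.round(o["tool_pos"],1))
t=o["tool_pos"]; print("expected", t[0]+49.5*.585,t[1]-49.5*.811)
for n in("top","scene","wrist"):
    w=capture(n); print(n,[(np.round(world(w,d["xyz"])),round(d["score"],2)) for d in spot_in("pail_mid",n)])
E
```

```text
time: 19.85
tool_pos: [433.2, 239.0, 68.2]
tcp_rot: [3.142, -0.0, 2.196]
contact_force: [-1.7, 2.6, 0.9]
grip_width: 59.6
time: 21.35
tool_pos: [463.3, 196.2, 68.3]
tcp_rot: [3.141, 0.001, 2.196]
contact_force: [-0.0, 0.0, 0.8]
grip_width: 59.6
[463.3 196.2  68.3]
expected 492.23175838797573 156.10092280616664
top [(array([331.,  75.,  79.]), 0.88), (array([494., 133.,  79.]), 0.81)]
scene [(array([351.,  77.,  69.]), 0.61), (array([261., 229.,  76.]), 0.55)]
wrist [(array([469., 188.,  65.]), 0.85), (array([287., 228.,   8.]), 0.72), (array([347., 125.,  28.]), 0.58)]
```

```bash
python3 -m handwheel '[[[-3,4,0],[0,0,0]],[[-5,7,0],[0,0,0]],[[-5,7,2],[0,0,0]],[[0,0,15],[0,0,0]],[[0,0,28],[0,0,0]],[[0,0,30],[0,0,0]],[[0,0,30],[0,0,0]],[[0,0,30],[0,0,0]],[[0,0,20],[0,0,0]],[[0,0,10],[0,0,0.06]],[[8,-5,0],[0,0,0.08]],[[14,-8,0],[0,0,0.1]]]' && python3 -m handwheel '[[[16,-9,0],[0,0,0.12]],[[16,-9,0],[0,0,0.12]],[[16,-9,0],[0,0,0.12]],[[16,-9,0],[0,0,0.12]],[[12,-8,0],[0,0,0.12]],[[6,-4,0],[0,0,0.1]],[[0,0,0],[0,0,0]],[[0,0,0],[0,0,0]]]'
python3 - <<'E'
from h import *
import pickle
o=get_obs(); print(np.round(o["tool_pos"],1),np.round(o["tcp_rot"],3))
w=capture("wrist"); save(w,"w5",None,1.4); pickle.dump(w,open("w5.pkl","wb"))
print([(np.round(world(w,d["xyz"])),round(d["score"],2)) for d in spot_in("pail_mid","wrist")])
print(proj(w,[[492,156,85]])*1.4)
E
```

```text
time: 23.15
tool_pos: [472.1, 201.5, 234.8]
tcp_rot: [3.14, 0.001, 2.44]
contact_force: [0.4, 0.4, 0.4]
grip_width: 59.9
time: 24.15
tool_pos: [553.7, 153.7, 233.8]
tcp_rot: [3.141, 0.0, 3.134]
contact_force: [-0.4, 0.5, -0.2]
grip_width: 59.5
[553.7 153.7 233.8] [3.141 0.    3.134]
[(array([375.,  83.,   1.]), 0.52)]
[[399.94655294 178.14512369]]
```

View pics/w5.png

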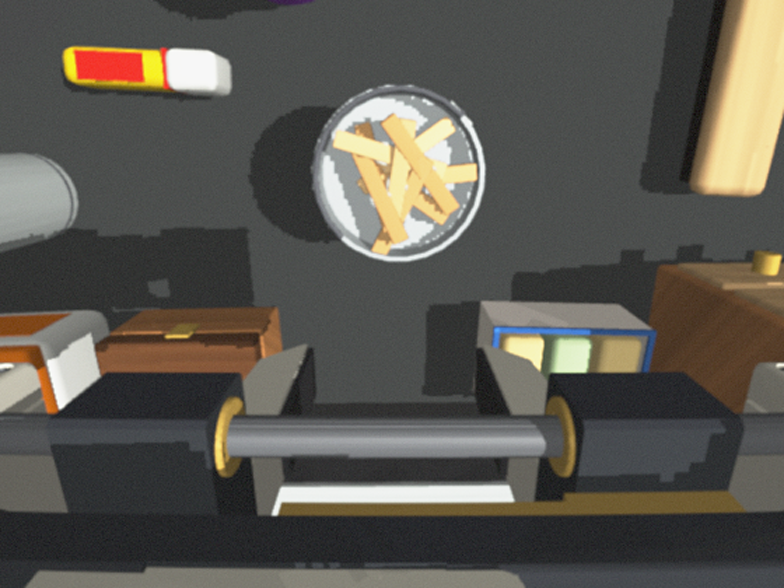

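The pail rim is centred at (399,173). The gap lies between the sewing box's front corner at (281,308) and the soap tray's corner at (481,302), with the way clear.

```bash
python3 - <<'E'
from h import *
import pickle
w=pickle.load(open("w5.pkl","rb")); W=lambda x,y:(x/1.4,y/1.4)
print(pix2plane(w,[W(399,173.5),W(313,173),W(485,173)],85))
print("sewing",pix2plane(w,[W(281,308),W(281,345)],73),"soap",pix2plane(w,[W(481,302),W(496,375)],58))
E
```

```text
[[489.3256302  155.45477157  85.        ]
 [488.61419102 104.92410471  85.        ]
 [489.33894804 205.99632525  85.        ]]
sewing [[576.93176346  76.34044558  73.        ]
 [603.84956156  74.16268975  73.        ]] soap [[578.83853178 212.56830696  58.        ]
 [635.73712717 226.40442138  58.        ]]
```

```bash
python3 - <<'E'
from h import *
import pickle
w=pickle.load(open("w5.pkl","rb")); W=lambda x,y:(x/1.4,y/1.4)
print("base corners: sewing",pix2plane(w,[W(281,308)],0),"soap",pix2plane(w,[W(481,302)],0),"soap rim", pix2plane(w,W(493,330),60))
c=pickle.load(open("c0.pkl","rb"))["top"]
print("top: sewing",pix2plane(c,[W(357,190),W(357,232),W(411,232)],73),"soap",pix2plane(c,[W(227,235),W(281,235),W(281,196)],58))
w=capture("wrist")
cv2.imwrite("pics/w5c.png",cv2.resize(w["img"][200:300,50:370,::-1],None,fx=2.5,fy=2.5,interpolation=2))
E
```

```text
base corners: sewing [[603.00843992  57.40415528   0.        ]] soap [[598.91265096 223.68119382   0.        ]] soap rim [[599.17208189 221.70953046  60.        ]]
top: sewing [[684.86774108  51.58222475  73.        ]
 [594.08715562  52.6907356   73.        ]
 [592.07303357 -61.48347539  73.        ]] soap [[596.16464835 334.2144443   58.        ]
 [593.53286872 216.73932696  58.        ]
 [678.98718212 216.90465838  58.        ]]
```

View pics/w5c.png

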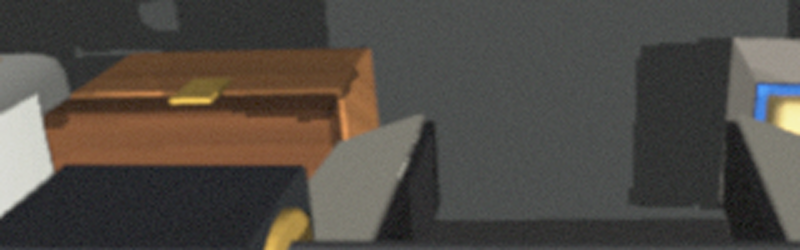

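Gap edges are y≈57 (sewing box) and y≈222 (soap tray), so 165 mm wide and centred near 140. Next: get behind the pail, lower, and push in +x.

```bash
python3 -m handwheel '[[[-12,0,0],[0,0,0]],[[-25,0,0],[0,0,0]],[[-30,0,0],[0,0,0]],[[-30,0,0],[0,0,0]],[[-20,1,0],[0,0,0]],[[-10,1,0],[0,0,0]],[[-4,0,-10],[0,0,0]],[[0,0,-20],[0,0,0]],[[0,0,-20],[0,0,0]],[[0,0,-20],[0,0,0]],[[0,0,-10],[0,0,0]],[[0,0,0],[0,0,0]]]'
```

```text
time: 25.8
tool_pos: [422.9, 155.4, 152.5]
tcp_rot: [-3.141, -0.002, 3.136]
contact_force: [-0.3, 0.3, 0.6]
grip_width: 59.8
```

```bash
python3 -m handwheel '[[[0,0,-15],[0,0,0]],[[0,0,-25],[0,0,0]],[[0,0,-22],[0,0,0]],[[0,0,-14],[0,0,0]],[[0,0,-6],[0,0,0]],[[0,0,-2],[0,0,0]],[[0,0,0],[0,0,0]]]' && python3 -m handwheel '[[[2.5,0,0],[0,0,0]],[[2.5,0,0],[0,0,0]],[[2.5,0,0],[0,0,0]],[[2.5,0,0],[0,0,0]],[[2.5,0,0],[0,0,0]],[[2.5,0,0],[0,0,0]],[[2.5,0,0],[0,0,0]],[[2.5,0,0],[0,0,0]],[[3,-0.3,0],[0,0,0]],[[3,-0.4,0],[0,0,0]]]'
```

```text
time: 26.68
tool_pos: [423.4, 155.6, 69.7]
tcp_rot: [3.141, 0.001, 3.136]
contact_force: [-0.3, -0.0, -0.4]
grip_width: 59.7
time: 27.92
tool_pos: [448.6, 154.8, 69.1]
tcp_rot: [-3.142, -0.001, 3.136]
contact_force: [-3.5, 0.5, 0.3]
grip_width: 59.1
```

```bash
python3 -m handwheel '[[[4,-0.6,0],[0,0,0]],[[4,-0.6,0],[0,0,0]],[[4,-0.6,0],[0,0,0]],[[4,-0.6,0],[0,0,0]],[[4,-0.6,0],[0,0,0]],[[4,-0.6,0],[0,0,0]],[[4,-0.6,0],[0,0,0]],[[4,-0.6,0],[0,0,0]],[[4,-0.6,0],[0,0,0]],[[4,-0.6,0],[0,0,0]],[[4,-0.6,0],[0,0,0]],[[4,-0.6,0],[0,0,0]]]' && python3 -m handwheel '[[[4,-0.6,0],[0,0,0]],[[4,-0.6,0],[0,0,0]],[[4,-0.6,0],[0,0,0]],[[4,-0.6,0],[0,0,0]],[[4,-0.6,0],[0,0,0]],[[4,-0.6,0],[0,0,0]],[[4,-0.6,0],[0,0,0]],[[4,-0.6,0],[0,0,0]],[[4,-0.6,0],[0,0,0]],[[4,-0.6,0],[0,0,0]],[[4,-0.6,0],[0,0,0]],[[4,-0.6,0],[0,0,0]]]'
```

```text
time: 29.42
tool_pos: [497.3, 147.5, 69.2]
tcp_rot: [3.142, -0.0, 3.136]
contact_force: [-2.5, -0.2, -1.2]
grip_width: 59.5
time: 30.92
tool_pos: [545.3, 140.3, 69.2]
tcp_rot: [3.142, -0.0, 3.136]
contact_force: [-2.3, -0.2, -0.9]
grip_width: 59.6
```

```bash
python3 -m handwheel '[[[4,0,0],[0,0,0]],[[4,0,0],[0,0,0]],[[4,0,0],[0,0,0]],[[4,0,0],[0,0,0]],[[4,0,0],[0,0,0]],[[4,0,0],[0,0,0]],[[4,0,0],[0,0,0]],[[3,0,0],[0,0,0]],[[3,0,0],[0,0,0]],[[2,0,0],[0,0,0]],[[1.5,0,0],[0,0,0]],[[1.5,0,0],[0,0,0]]]'
```

```text
time: 32.42
tool_pos: [584.1, 140.4, 69.2]
tcp_rot: [3.142, -0.0, 3.136]
contact_force: [-2.6, 0.5, 0.0]
grip_width: 59.4
```

```bash
python3 -m handwheel '[[[1,0,0],[0,0,0]],[[1,0,0],[0,0,0]],[[1,0,0],[0,0,0]]]'
```

```text
time: 32.8
tool_pos: [587.1, 140.4, 69.2]
tcp_rot: [3.141, -0.0, 3.136]
contact_force: [-2.5, -0.1, -0.9]
grip_width: 59.7
```

```bash
python3 -m handwheel '[[[1,0,0],[0,0,0]],[[1,0,0],[0,0,0]]]'
```

```text
time: 33.05
tool_pos: [589.1, 140.4, 69.2]
tcp_rot: [3.141, 0.0, 3.136]
contact_force: [-2.2, -0.3, -0.6]
grip_width: 59.4
```

```bash
python3 -m handwheel '[[[1,0,0],[0,0,0]],[[0.5,0,0],[0,0,0]]]'
```

```text
time: 33.3
tool_pos: [590.6, 140.4, 69.2]
tcp_rot: [3.141, 0.0, 3.136]
contact_force: [-2.6, -0.2, -0.0]
grip_width: 59.5
```

```bash
python3 -m handwheel '[[[1,0,0],[0,0,0]],[[0.5,0,0],[0,0,0]]]'
```

```text
time: 33.55
tool_pos: [592.1, 140.4, 69.2]
tcp_rot: [3.141, 0.0, 3.136]
contact_force: [-1.8, 0.8, -0.7]
grip_width: 59.4
```

```bash
python3 -m handwheel '[[[0.7,0,0],[0,0,0]],[[0.7,0,0],[0,0,0]]]'
```

```text
time: 33.8
tool_pos: [593.5, 140.4, 69.2]
tcp_rot: [3.141, 0.0, 3.136]
contact_force: [-3.1, 0.1, 0.1]
grip_width: 59.9
```

```bash
python3 -m handwheel '[[[0.5,0,0],[0,0,0]],[[0.5,0,0],[0,0,0]]]'
```

```text
time: 34.05
tool_pos: [593.9, 140.4, 69.2]
tcp_rot: [-3.142, -0.001, 3.136]
contact_force: [-5.4, 0.2, 0.2]
grip_width: 59.6
```

```bash
python3 -m handwheel '[[[0.4,0,0],[0,0,0]],[[0,0,0],[0,0,0]]]'
```

```text
time: 34.3
tool_pos: [593.9, 140.4, 69.2]
tcp_rot: [-3.142, -0.002, 3.136]
contact_force: [-5.9, -0.4, 1.0]
grip_width: 59.6
```

```bash
python3 -m handwheel '[[[-1,0,0],[0,0,0]],[[-3,0,0],[0,0,0]],[[-6,0,0],[0,0,0]],[[-12,0,0],[0,0,0]],[[-15,0,2],[0,0,0]],[[-6,0,15],[0,0,0]],[[0,0,30],[0,0,0]],[[0,0,40],[0,0,0]],[[0,0,40],[0,0,0]],[[0,0,30],[0,0,0]],[[0,0,15],[0,0,0]],[[10,0,0],[0,0,0]]]' && python3 -m handwheel '[[[20,0,0],[0,0,0]],[[30,0,0],[0,0,0]],[[25,0,0],[0,0,0]],[[10,0,0],[0,0,0]],[[0,0,0],[0,0,0]],[[0,0,0],[0,0,0]]]'
python3 - <<'E'
from h import *
import pickle
w=capture("wrist"); t=capture("top"); s=capture("scene"); o=get_obs(); print(np.round(o["tool_pos"],1))
pickle.dump((w,t,s),open("w6.pkl","wb")); save(w,"w6",None,1.4); save(s,"s6",(60,90,460,330),2)
print(proj(w,[[643.5,140.4,85],[693,140,85],[693,140,105]])*1.4)
E
```

```text
time: 35.8
tool_pos: [562.2, 140.5, 242.5]
tcp_rot: [3.141, 0.002, 3.136]
contact_force: [-0.4, 0.5, -0.0]
grip_width: 59.7
time: 36.55
tool_pos: [646.1, 140.5, 240.9]
tcp_rot: [3.142, -0.001, 3.136]
contact_force: [-0.6, 0.0, -0.1]
grip_width: 59.4
[646.3 140.5 241.7]
[[396.45755833 272.1613551 ]
 [396.16420356 343.27148166]
 [396.25348457 356.19178751]]
```

View pics/w6.png

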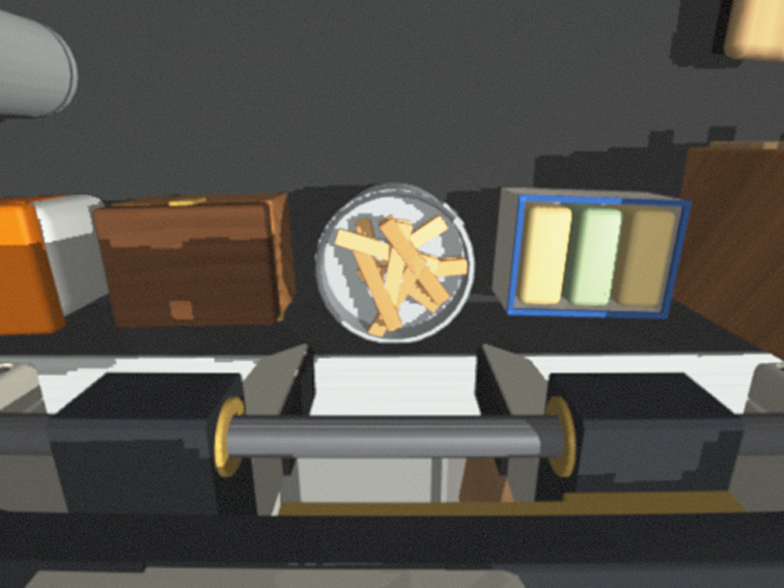

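View pics/s6.png

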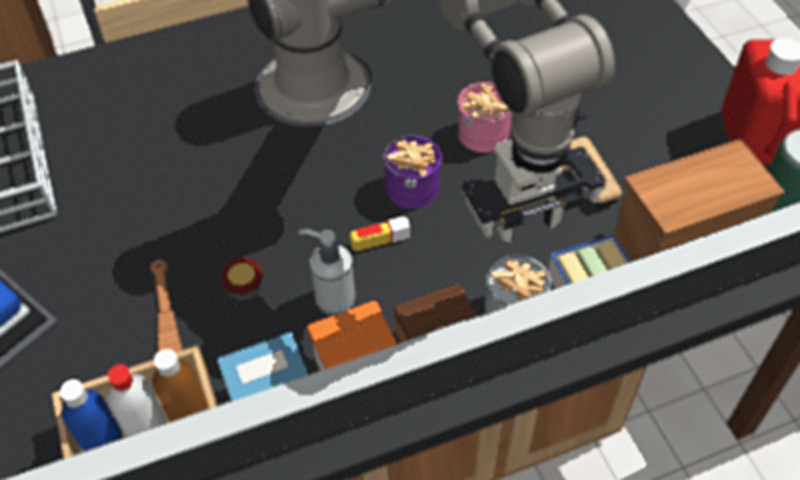

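The wrist view shows the pail's far rim at row 343, matching the backsplash face projected at that height (343). It stands clear of the sewing box (right edge 293) and the soap tray (left edge 500). The scene view shows the dispenser upright at (332,270) and everything else apparently in place. I'll do one numeric check for shifted bystanders.

```bash
python3 - <<'E'
from h import *
import pickle
w,t,s=pickle.load(open("w6.pkl","rb")); c0=pickle.load(open("c0.pkl","rb")); W=lambda x,y:(x/1.4,y/1.4)
print(pix2plane(w,[W(316,263),W(474,263),W(396,343),W(396,190)],85))
def sh(cam,a,b,box):
    x0,y0,x1,y1=box; m=8
    A=cv2.cvtColor(a["img"],cv2.COLOR_RGB2GRAY);B=cv2.cvtColor(b["img"],cv2.COLOR_RGB2GRAY)
    r=cv2.matchTemplate(B[y0-m:y1+m,x0-m:x1+m],A[y0:y1,x0:x1],cv2.TM_CCOEFF_NORMED); _,v,_,l=cv2.minMaxLoc(r)
    return (l[0]-m,l[1]-m,round(v,3))
for n,b in dict(sewing=(252,134,296,168),tub=(300,132,343,168),carton=(345,132,390,168),tin=(346,210,375,238),stick=(260,217,300,232),horn=(392,185,415,257),purple=(226,236,268,276),soap=(160,137,204,170),brush=(133,196,156,250)).items(): print("top",n,sh(0,c0["top"],t,b))
for n,b in dict(soap=(332,208,372,228),sewing=(256,232,292,258),tub=(212,240,262,272),carton=(168,256,215,284),stick=(232,196,268,216),purple=(250,156,284,194),tin=(166,217,194,240)).items(): print("scene",n,sh(0,c0["scene"],s,b))
E
```

```text
[[637.17748415  89.17265613  85.        ]
 [637.7018495  189.81350685  85.        ]
 [692.80105098 139.89053518  85.        ]
 [591.71779317 140.33587321  85.        ]]
top sewing (0, 0, 0.502)
top tub (0, 0, 0.782)
top carton (0, 0, 0.88)
top tin (0, 0, 0.944)
top stick (0, 0, 1.0)
top horn (0, 0, 0.904)
top purple (0, 0, 0.776)
top soap (0, 6, 0.585)
top brush (0, 0, 1.0)
scene soap (0, 0, 0.99)
scene sewing (0, 0, 0.922)
scene tub (0, 0, 0.662)
scene carton (-1, 0, 0.871)
scene stick (0, 0, 0.982)
scene purple (0, 0, 0.993)
scene tin (0, 0, 0.923)
```

```bash
python3 -c "
from h import *
print(bot.close_job(), get_obs()['time'])"
```

```text
the job is handed in; nothing more can be done
the job is handed in; nothing more can be done
```

The job is handed in, at about 37 s on the robot's clock (limit 72 s); it gave no verdict. The steel dispenser stands upright on the open counter, and the galvanized pail is in its old place against the backsplash.

**Dispenser:** I lifted it by the collar and set it down at about (505, -129). The set-down force dropped to zero before I released it, and the pictures afterwards show it upright and clear of everything.

**Pail:** I slid it with the part-open fingers, first diagonally and then straight into the gap. The force rose from about 2.5 N to 5.9 N and the motion stopped, as expected on reaching the backsplash. The far edge of its rim measures x = 692.8 against the backsplash face at about 693. It sits at y of about 140, in a gap running from about 57 to 222.

**Bystanders:** Matching the before and after pictures showed no movement for almost all of the movable bystanders and for the purple pail. The exceptions:
- **Soap tray:** the top camera gave a 6-pixel offset at a low match score (0.585), which I put down to the arm blocking the view. The scene camera showed no shift (0.99).
- **Carton:** the scene camera gave a 1-pixel offset; the top camera showed none.
- **Weaker matches:** the sewing box in the top view (0.50) and the tub in the scene view (0.66), probably because of changed shadows. Both still gave zero shift.
- **Not matched:** the chest, the crate and the pink pail; the final scene picture shows them apparently where they started.

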